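# Run the loaded flange carrier round the rail bend into the dock

## Task

The blank flange is loaded for its turn at the dock: draw the stop bolt fully back, then run the carrier along the rail and round the bend, without forcing it against the guide, until it is fully home against the dock's stop and the roller catch has snapped shut behind it. The flange must ride in its nest all the way. Leave the bolt drawn back, and leave the small parts lying round the rail alone.

Things in the scene. Friction and masses are not known exactly. Their poses are not given: they have to be found in the camera images.
- track: Fixed rail unit: dark plate 250 x 240 x 6 mm with a silvery T-slot rail, 42 mm wide, its top 20 mm above the desk. Origin on the desk under the plate's middle, z up; 'track' coordinates are mm in this frame. Entry leg: slot centre line x = -95, from the closed end at y = +117 to y = -18; the carrier travels it towards -y.
- rail: The silvery guide rail itself, part of the track, same origin and axes as it: two walls 33 mm apart inside, with lips that leave a 17 mm slot on top. Forcing the carrier sideways or askew against it wedges it (over 40 N counts as forced); led along the slot's centre line and turned with it, the carrier slides with 1 to 3 N.
- bend (a point): Centre of the rail's bend, at track (-20, -18), 20 mm above the desk. The slot's centre line turns through 90 degrees on a 75 mm radius about it, from (-95, -18) to (-20, -93); then the exit leg runs straight along y = -93 towards +x to the dock.
- dock (a point): Where the nest's axis stands when the carrier is home: track (75, -93), 6 mm above the desk. The stop (a block 40 mm high with a round rubber buffer) touches the nest's front there, 26 mm farther along track +x. Press on lightly until the stop is felt.
- catch_left (a joint): Left arm of the roller catch at the dock, in rad: 0 shut. Two sprung arms stand either side of the exit leg, a roller (20 to 31 mm above the desk) on each. The nest meets the rollers 42 mm before home, spreads them to 0.17 rad over 20 mm against at most about 10 N, and then they close behind it (to under 0.03 rad) and draw it on to the stop.
- stop_bolt (a joint): Stop bolt, slides across the entry leg at track y = 0. Value in m: at the start 0 to 0.006, its steel bar (12 mm wide, 23 to 31 mm above the desk) barring the carrier's way; grows as the bolt is drawn along track +x through its housing (39 mm high) on the inner side of the bend; 0.038 = fully back, at a hard stop. Friction about 2 N; stays where left.
- bolt_knob (a point): Middle of the bolt's upright black knob, 13 mm diameter, full width from 40 to 61 mm above the desk; the point is 52 mm up, at track x = -36 mm plus the bolt's travel, y = 0.
- carrier: Carrier, 0.2 to 0.4 kg, captive in the T-slot with 1.5 mm side play: it cannot be lifted out. Origin on the nest's axis, 6 mm above the desk; x = its forward direction (at first track -y, at home track +x). Two guide discs in the slot, under the nest's axis and 42 mm behind it under the handle: both points follow the slot's centre line, and the carrier turns as they do. Light metal.
- handle (a point): Middle of the grip of the carrier's upright black handle: round, 16 mm diameter, full width from 42 to 70 mm above the desk; the point is 57 mm above the desk, on the slot's centre line, 42 mm behind the nest's axis. A flat bar 24 mm wide joins it to the nest. With the carrier home it is at track (33, -93).
- nest (a point): Middle of the nest's floor, 28 mm above the desk. The nest is a shallow round cup at the carrier's front: 52 mm outside, 42 mm inside diameter, rim 5 mm high, 22 to 33 mm above the desk.
- flange: Plain steel blank flange, 40 mm diameter, 8 mm thick, lying loose in the nest; origin at the centre of its underside.
- centering_ring: Bystander: black and silver centering ring, 38 mm diameter, 8 mm high, on the desk inside the rail's bend, beyond the plate; origin at its underside's centre.
- hex_key: Bystander: black L-shaped hex key, 88 x 32 x 6 mm, on the desk past the rail's entry end; origin in the middle of its outline.
- clamp: Bystander: silver hinged flange clamp, 79 x 69 x 16 mm, on the desk to the left of the rail; origin in the middle of its outline.

How it is judged:
By the outcome, as a careful person would: the job done as asked, in the order asked, and still so for the second after the job is handed in, with the robot touching nothing.
It also fails if it takes over 54 s, if anything falls off the work surface, if the arm or the gripper's body presses on something with over 40 N, if the wrist force passes 120 N, or if a joint passes its speed limit or range.

## Robot

A 6-joint arm with a two-finger parallel gripper is mounted at the origin on a cart in front of the work surface, level with it; the furniture and walls round the work are solid. World frame = base frame: x ahead of the robot, y to its left, z up, the work surface at z = 0. Lengths are in mm, angles in rad, forces in N, time in s.
With the tool pointing down it reaches from about 350 to 975 mm from the base axis. Payload 7.1 kg.
Tool frame: the origin (TCP) lies at the centre of the arm's flange, where the gripper is bolted on; the fingertips stand 182 mm ahead of it and the grasp point (between the pads) lies 163 mm ahead of it; z points along the fingers, y is the line along which they close (so a half turn about z gives the same grasp; the last joint's range is limited). The gripper opens to 88 mm and grips with 3 to 60 N. Pads are 20 mm wide; open, the fingers measure 115 mm over their backs; the gripper's body (75 mm by 178 mm) begins 61 mm behind the grasp point.
Start: joints at [-1.121, 0.423, 1.63, -0, 1.089, -0.019], TCP at [282.399, -557.545, 404.675] pointing down, gripper open.
Joint ranges: [-3, 3], [-0.9, 2.11], [0.09, 2.58], [-1.31, 4.45], [0.11, 2.69], [-2.54, 2.54]. Speed limits (rad/s): [2.39, 2.39, 3.01, 3.14, 3.14, 3.14].

## Interface

Orientations are given as a rotation vector (axis times angle).
In Python, from workcell import readout, get_image, ctrl gives the robot as it stands.
- The arm moves only by the tool step_arm, never from a script. Its argument "targets" is a list that holds one entry, the list of rows, each a list of 7 numbers: the shift along the world's x, y, z as a fraction of full scale, then the turn, a rotation vector about the world's x, y, z as a fraction of full scale, then the opening, from 0 (shut) to 1 (fully open). In form: [[[dx, dy, dz, wx, wy, wz, claw], ...]]. A call has exactly 5 rows; each row shifts and turns the commanded pose from where the row before left it; what a row does not reach is not made up. Full scale, the value 1, is 0.05 m for a shift and 4 degrees for a turn. A row lasts 1/8 s, in which the tool goes at most 62.5 mm and 10.7 degrees, less where a joint would pass 70% of its speed; a pose out of reach is approached as far as the arm can. A call with a number of a shift or a turn outside -1 to 1 is refused whole. A call with a gripper value outside its range is refused whole. The fingers move at their own pace and stop on an object; the grip force is fixed at half the most. Time passes only in rows, so rows that do not move let the fingers close, or fill a call up. It gives the time, the measured TCP pose, the force, the opening and the grip force at its end, in the units of the state.
- readout.get_obs(): the state, without advancing time (a new reading comes with each control period).
- get_image(name): name is "scene" or "top" or "wrist"; returns a dict with "pixels" (420x560x3 uint8, red, green, blue), "intrinsics" (3x3 intrinsics, pixels), "extrinsics" (4x4, takes a point from world to camera coordinates). Camera axes: x right, y down, z forward; pixel columns grow to the right and rows downward; lengths in mm; the calibration is good to about 2 mm. A picture is of the moment at which its call begins. There is no depth.
- ctrl.close_job(): hands the job in; it is judged then, once.
The state is a dict: "t": time; "qpos": joint angles; "qvel": joint speeds; "joint_torque": joint torques, N m; "ee_pos": TCP position; "orientation": TCP orientation; "ft_force": force on the tool from outside, world axes, zero at the start; "moment": the same for the moment, N m; "width": finger opening in mm; "grasp_force": force on a finger pad.
Only numpy, scipy, OpenCV 4.12 (cv2) and the standard library are available. Lean on these libraries where they do the work, as an engineer would, in place of code of your own. Each camera call takes 0.05 s, during which the arm holds its last target. There are 200 camera calls.

## Working session

There is one attempt and no reset: what is moved stays moved. The work goes in short steps, Python scripts to look and compute and a tool call to move; the robot and the scene stay as the last step left them, time stands still between calls to the robot, and variables do not carry over. Pictures are saved under pics/ and viewed, at most 10 in all, crops included, and the job is handed in when it is done.

Besides the shell and the picture viewer there is one more tool, called after "Request:" as name(argument=value, ...), one argument or row to a line, values as JSON. step_arm: Moves the arm, as the interface text tells. Shift numbers are shares of 0.05 m and turn numbers shares of 4 degrees, none past 1 either way. Its arguments: {"type":"object","properties":{"targets":{"type":"array"}},"required":["targets"]}

```bash
mkdir -p pics; ls; python3 - <<'E'
from workcell import readout, get_image
import cv2,numpy as np
o=readout.get_obs(); print({k:np.round(v,3) for k,v in o.items()})
for n in("scene","top"):
    d=get_image(n); cv2.imwrite(f"pics/{n}0.png",d["pixels"][:,:,::-1]); np.savez(f"{n}0.npz",**d)
    print(n,d["intrinsics"],d["extrinsics"])
E
```

```text
pics
{'t': np.float64(0.0), 'qpos': array([-1.121,  0.424,  1.631,  0.   ,  1.089, -0.019]), 'qvel': array([ 0.001, -0.001,  0.   , -0.001,  0.001,  0.   ]), 'joint_torque': array([-4.0000e-03, -5.4464e+01, -2.7367e+01,  6.4000e-02,  2.3000e-02,
       -0.0000e+00]), 'ee_pos': array([ 282.304, -557.313,  403.897]), 'orientation': array([-3.054e+00, -7.290e-01,  1.000e-03]), 'ft_force': array([-0.106,  0.058, -0.47 ]), 'moment': array([ 0.011, -0.009,  0.013]), 'grasp_force': np.float64(0.0), 'width': np.float64(88.016)}
scene [[484.96184586   0.         277.47079138]
 [  0.         484.96184586 211.10757763]
 [  0.           0.           1.        ]] [[-6.98728046e-01 -7.15218182e-01  1.55585963e-02  4.43577656e+02]
 [-4.15432893e-01  3.87956998e-01 -8.22742292e-01  2.62769360e+02]
 [ 5.82404180e-01 -5.81336667e-01 -5.68201594e-01  7.56020862e+02]
 [ 0.00000000e+00  0.00000000e+00  0.00000000e+00  1.00000000e+00]]
top [[389.04624617   0.         285.55768338]
 [  0.         389.04624617 205.45392317]
 [  0.           0.           1.        ]] [[-3.87689574e-03 -9.99945233e-01 -9.72109613e-03  7.80860504e+01]
 [-9.89221197e-01  5.25792685e-03 -1.46334470e-01  5.63551746e+02]
 [ 1.46377568e-01  9.04899087e-03 -9.89187406e-01  8.87375058e+02]
 [ 0.00000000e+00  0.00000000e+00  0.00000000e+00  1.00000000e+00]]
```

View pics/top0.png

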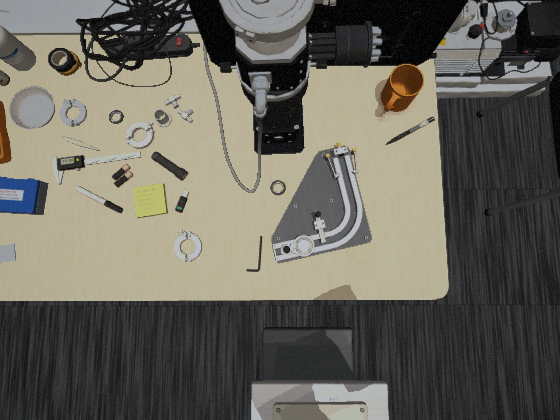

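View pics/scene0.png

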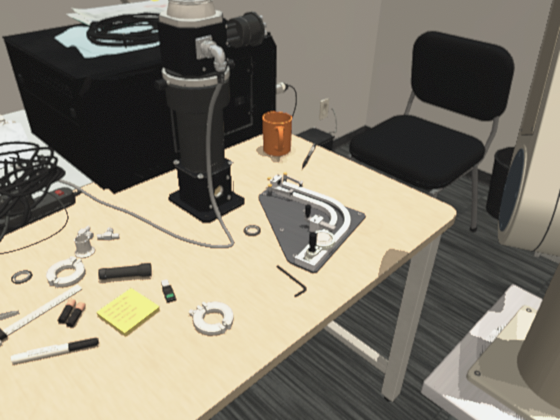

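The top view shows the rail unit around (325,205), the nest near (304,245), the handle near (286,250), the knob near (319,214) and the dock near (343,150).

```bash
python3 - <<'E'
import cv2,numpy as np
a=cv2.imread("pics/top0.png")[135:275,255:385]
a=cv2.resize(a,None,fx=4.2,fy=4.2,interpolation=cv2.INTER_CUBIC)
b=cv2.imread("pics/scene0.png")[165:280,250:375]
b=cv2.resize(b,None,fx=4.2,fy=4.2,interpolation=cv2.INTER_CUBIC)
cv2.imwrite("pics/topc.png",a);cv2.imwrite("pics/scenec.png",b)
E
```

```text
(no output)
```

View pics/topc.png

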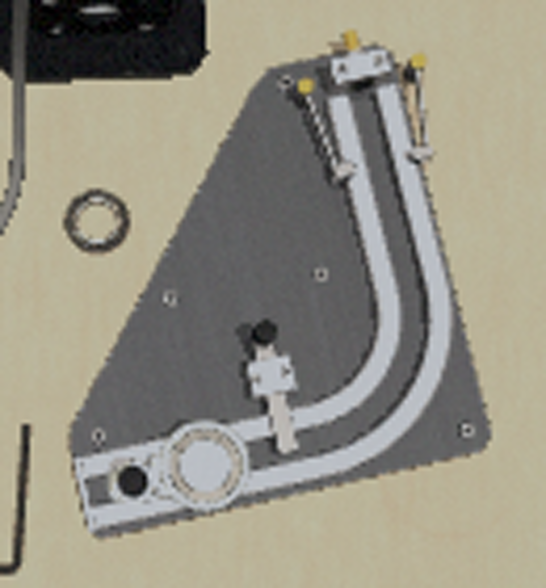

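View pics/scenec.png

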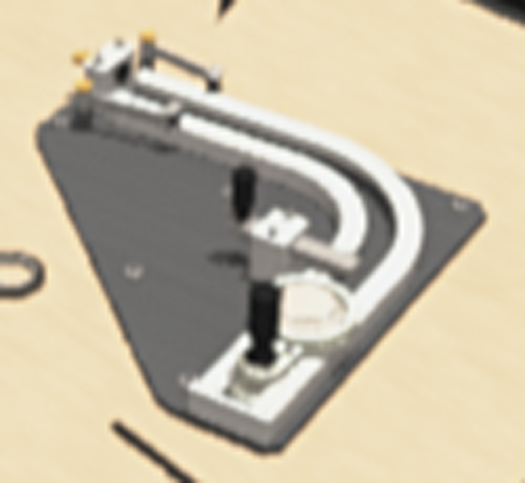

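The crop shows the handle top at crop (133,481), the nest at (206,465) and the knob at (265,333). The plate's outer edges are clean enough to fit lines to. In the scene crop, the handle stands at (264,325) and the knob at (243,190).

```bash
cat > h.py <<'E'
import cv2,numpy as np
def cast(d,uv,z):
    K,E=d["intrinsics"],d["extrinsics"];R,t=E[:3,:3],E[:3,3]
    uv=np.atleast_2d(np.asarray(uv,float)); r=np.c_[uv,np.ones(len(uv))]@np.linalg.inv(K).T@R; C=-R.T@t
    return C+r*((z-C[2])/r[:,2])[:,None]
def proj(d,P):
    E=d["extrinsics"];q=np.atleast_2d(P)@E[:3,:3].T+E[:3,3];q=q@d["intrinsics"].T;return q[:,:2]/q[:,2:]
E
python3 - <<'E'
from h import *
d=np.load("top0.npz");s=np.load("scene0.npz")
im=d["pixels"]; print("camC",-d["extrinsics"][:3,:3].T@d["extrinsics"][:3,3])
hsv=cv2.cvtColor(im,cv2.COLOR_RGB2HSV)
m=((hsv[...,1]<45)).astype(np.uint8)*255
w=np.zeros_like(m);w[140:272,268:378]=1;m*=w
n,l,st,_=cv2.connectedComponentsWithStats(m);k=1+st[1:,4].argmax();m=(l==k).astype(np.uint8)
c=max(cv2.findContours(m,0,cv2.CHAIN_APPROX_NONE)[0],key=cv2.contourArea)[:,0].astype(float)
print(cv2.approxPolyDP(c.astype(np.int32),4,True)[:,0].tolist())
W=cast(d,c,6)[:,:2]
def line(a,b):
    a,b=np.array(a)/4.2+[255,135],np.array(b)/4.2+[255,135];u=(b-a);L=np.hypot(*u);u/=L
    t=(c-a)@u;e=abs((c-a)@[-u[1],u[0]]);p=W[(t>.08*L)&(t<.92*L)&(e<3)].astype(np.float32)
    vx,vy,x,y=cv2.fitLine(p,cv2.DIST_HUBER,0,.01,.01)[:,0];print(len(p),(x,y),np.degrees(np.arctan2(vy,vx)));return np.array([x,y]),np.array([vx,vy])
p1,v1=line((110,535),(470,452)); p2,v2=line((485,410),(435,190))
X=np.linalg.solve(np.c_[v1,-v2],p2-p1);cor=p1+v1*X[0];print("corner",cor)
# handle/knob dark blobs
for dd,img,nm,seeds,f,off in((d,im,"top",[(133,481),(265,333)],4.2,(255,135)),(s,s["pixels"],"scene",[(264,325),(243,190)],4.2,(250,165))):
    g=img.max(2)<50; n,l,st,ce=cv2.connectedComponentsWithStats(g.astype(np.uint8))
    for q in seeds:
        q=np.array(q)/f+off;k=l[int(q[1]),int(q[0])];print(nm,q,k,st[k],ce[k],cast(dd,ce[k],70)[0],cast(dd,ce[k],61)[0])
print("nest",cast(d,np.array([[206,465]])/4.2+[255,135],33))
E
```

```text
camC [427.88826149  67.08881123 961.00635961]
[[343, 140], [335, 140], [343, 146], [325, 150], [326, 140], [317, 140], [322, 150], [307, 170], [302, 161], [302, 176], [296, 176], [300, 184], [291, 188], [293, 197], [273, 230], [271, 252], [277, 264], [306, 256], [309, 266], [309, 255], [325, 252], [322, 256], [330, 265], [335, 249], [343, 248], [344, 253], [344, 247], [373, 241], [361, 200], [369, 191], [372, 197], [371, 181], [370, 191], [363, 184], [359, 192], [355, 155], [351, 151], [353, 169]]
89 (np.float32(453.91153), np.float32(-17.197853)) -77.551285
77 (np.float32(558.5137), np.float32(-119.899956)) 10.112308
corner [ 479.68713 -133.95857]
top [286.66666667 249.52380952] 184 [284 246   6   7  33] [286.24242424 248.96969697] [459.54212753  74.0685077   70.        ] [459.86186127  74.13900918  61.        ]
top [318.0952381  214.28571429] 146 [315 211   6   6  24] [317.25 213.75] [540.00871995   2.22504565  70.        ] [541.14124175   1.56986077  61.        ]
scene [312.85714286 242.38095238] 79 [309 233   7  19 101] [312.23762376 241.24752475] [444.85033506  94.89553078  70.        ] [452.22384514  86.03702746  61.        ]
scene [307.85714286 210.23809524] 65 [306 205   5  12  44] [307.5        210.56818182] [520.81330293  25.95222295  70.        ] [529.38862711  16.00296393  61.        ]
nest [[468.36320744  32.056866    33.        ]]
```

Handle, knob and plate edge agree to within about 5 mm, with a yaw of about 12.3°. I'll move over the knob and refine the positions with the wrist camera.

Request:
step_arm(
  targets=[
    [[0.3, 0.76, 0, 0, 0, -0.24, 1], [0.3, 0.76, 0, 0, 0, -0.24, 1], [0.3, 0.76, 0, 0, 0, -0.24, 1], [0.3, 0.76, 0, 0, 0, -0.24, 1], [0.3, 0.76, 0, 0, 0, -0.24, 1]],
  ],
)

```text
t: 0.72
ee_pos: [357.6, -366.2, 404.4]
orientation: [-3.083, -0.6, 0.0]
ft_force: [-0.1, 0.3, 0.2]
width: 87.5
grasp_force: 0.0
```

Request:
step_arm(
  targets=[
    [[0.3, 0.76, 0, 0, 0, -0.24, 1], [0.3, 0.76, 0, 0, 0, -0.24, 1], [0.3, 0.76, 0, 0, 0, -0.24, 1], [0.3, 0.76, 0, 0, 0, -0.24, 1], [0.3, 0.76, 0, 0, 0, -0.24, 1]],
  ],
)

```text
t: 1.35
ee_pos: [432.6, -176.2, 404.5]
orientation: [-3.106, -0.47, 0.0]
ft_force: [-0.1, -0.7, 0.4]
width: 87.9
grasp_force: 0.0
```

Request:
step_arm(
  targets=[
    [[0.3, 0.76, 0, 0, 0, -0.24, 1], [0.3, 0.76, 0, 0, 0, -0.24, 1], [0.3, 0.76, 0, 0, 0, -0.24, 1], [0.3, 0.76, 0, 0, 0, -0.24, 1], [0.3, 0.76, 0, 0, 0, -0.24, 1]],
  ],
)

```text
t: 1.98
ee_pos: [507.6, 13.8, 404.4]
orientation: [-3.123, -0.34, 0.001]
ft_force: [1.3, -0.2, 0.3]
width: 87.7
grasp_force: 0.0
```

```bash
python3 - <<'E'
from workcell import readout, get_image
import cv2,numpy as np
o=readout.get_obs(); print({k:np.round(v,3) for k,v in o.items()})
d=get_image("wrist"); cv2.imwrite("pics/w1.png",d["pixels"][:,:,::-1]); np.savez("w1.npz",**d)
print(d["intrinsics"],d["extrinsics"])
E
```

```text
{'t': np.float64(1.975), 'qpos': array([ 0.004,  0.252,  1.886, -0.   ,  1.005,  1.358]), 'qvel': array([ 0.612,  0.177, -0.243,  0.002,  0.065,  0.745]), 'joint_torque': array([ -3.238, -43.619, -24.107,   0.084,  -0.049,  -0.981]), 'ee_pos': array([507.609,  13.819, 404.449]), 'orientation': array([-3.123e+00, -3.400e-01,  1.000e-03]), 'ft_force': array([ 1.3  , -0.239,  0.289]), 'moment': array([0.004, 0.043, 0.   ]), 'grasp_force': np.float64(0.0), 'width': np.float64(87.729)}
[[339.90000748   0.         283.3308641 ]
 [  0.         339.90000748 209.53954539]
 [  0.           0.           1.        ]] [[ 2.15011057e-01 -9.76611429e-01  6.01363222e-04 -9.62848254e+01]
 [-9.44545100e-01 -2.07794751e-01  2.54275236e-01  4.52454084e+02]
 [-2.48203142e-01 -5.52400020e-02 -9.67131709e-01  5.15924692e+02]
 [ 0.00000000e+00  0.00000000e+00  0.00000000e+00  1.00000000e+00]]
```

View pics/w1.png

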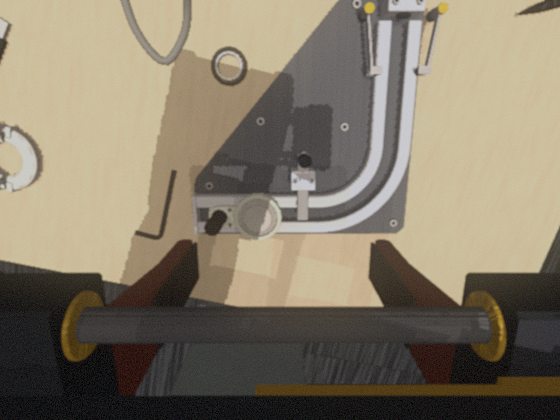

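The wrist view shows the knob top at (305,160), the handle at (215,222), the nest at (256,217) and the exit leg at u about 370–420. The plate's edges run at v≈233 and u≈405.

```bash
cat > m.py <<'E'
from h import *
d=np.load("w1.npz");g=cv2.cvtColor(d["pixels"],cv2.COLOR_RGB2GRAY).astype(float);sat=cv2.cvtColor(d["pixels"],cv2.COLOR_RGB2HSV)[...,1].astype(float)
def cross(p,x0,lev):  # sub-pixel crossings
    s=np.sign(p-lev);i=np.where(s[:-1]*s[1:]<0)[0];return [(round(float(x0+k+(lev-p[k])/(p[k+1]-p[k])),1),int(s[k+1])) for k in i]
for r in range(80,141,10): print("row",r,cross(g[r,350:430],350,130))
for c in (285,290,322,326,330): print("col",c,cross(g[185:245,c],185,130),cross(sat[185:245,c],185,55))
for r in range(170,220,12): print("sat row",r,cross(sat[r,390:425],390,55))
for c in range(300,400,15): print("sat col",c,cross(sat[215:245,c],215,55))
E
python3 m.py
```

```text
row 80 [(374.0, 1), (387.9, -1), (403.2, 1)]
row 90 [(373.4, 1), (387.3, -1), (402.4, 1)]
row 100 [(372.7, 1), (386.6, -1), (401.5, 1)]
row 110 [(372.2, 1), (385.7, -1), (400.6, 1)]
row 120 [(372.0, 1), (399.9, 1)]
row 130 [(371.1, 1), (384.4, -1), (399.0, 1)]
row 140 [(370.2, 1), (383.7, -1), (398.2, 1)]
col 285 [(195.7, 1), (207.4, -1), (221.3, 1)] [(233.1, 1)]
col 290 [(195.5, 1), (207.6, -1), (221.3, 1)] [(233.3, 1)]
col 322 [(195.3, 1), (207.5, -1), (221.0, 1)] [(233.3, 1)]
col 326 [(194.7, 1), (207.0, -1), (220.6, 1)] [(233.4, 1)]
col 330 [(194.0, 1), (206.5, -1), (220.3, 1), (231.8, -1), (232.6, 1)] [(232.8, 1)]
sat row 170 [(408.8, 1)]
sat row 182 [(407.8, 1)]
sat row 194 [(406.4, 1)]
sat row 206 [(405.5, 1)]
sat row 218 [(420.5, 1)]
sat col 300 [(233.2, 1)]
sat col 315 [(233.3, 1)]
sat col 330 [(232.8, 1)]
sat col 345 [(232.7, 1)]
sat col 360 [(232.7, 1)]
sat col 375 [(232.5, 1)]
sat col 390 []
```

```bash
python3 - <<'E'
from h import *
d=np.load("w1.npz")
ex=np.array([[(387.9+403.2)/2,80],[(387.3+402.4)/2,90],[(386.6+401.5)/2,100],[(385.7+400.6)/2,110],[(384.4+399)/2,130],[(383.7+398.2)/2,140]])
en=np.array([[285,214.35],[290,214.45]])
wid=cast(d,[[387.3,90],[402.4,90],[290,207.6],[290,221.3]],20); print("slot widths",np.linalg.norm(wid[0]-wid[1]),np.linalg.norm(wid[2]-wid[3]))
P=cast(d,ex,20)[:,:2]; v=cv2.fitLine(P.astype(np.float32),2,0,.01,.01)[:,0]
ye=np.arctan2(v[1],v[0]);ye=ye if abs(ye)<1.5 else ye-np.pi*np.sign(ye)
b=cast(d,[[c,r] for c,r in((285,233.2),(300,233.2),(315,233.1),(345,232.7),(360,232.7),(375,232.5))],6)[:,:2]
vb=cv2.fitLine(b.astype(np.float32),2,0,.01,.01)[:,0]
r=cast(d,[[408.8,170],[407.8,182],[406.4,194],[405.5,206]],6)[:,:2];vr=cv2.fitLine(r.astype(np.float32),2,0,.01,.01)[:,0]
print("yaw exit",np.degrees(ye),"bottom edge",np.degrees(np.arctan2(vb[1],vb[0])),"right edge",np.degrees(np.arctan2(vr[1],vr[0])))
g=d["pixels"].max(2)
n,l,st,ce=cv2.connectedComponentsWithStats((g<38).astype(np.uint8));
for q in((305,160),(215,222)):
    k=l[q[1],q[0]];print(q,st[k],ce[k])
for yaw in(np.degrees(ye),12.0,12.4):
    a=np.radians(yaw);R=np.array([[np.cos(a),-np.sin(a)],[np.sin(a),np.cos(a)]])
    E=cast(d,en,20)[:,:2].mean(0)
    O=R@np.array([-95+0,0.]); # solve origin: x from entry slot, y from exit slot
    ox=(R.T@E)[0]+95; oy=(R.T@P.mean(0))[1]+93; org=R@[ox,oy]
    f=lambda p:np.round((p-org)@R,1)
    print(round(yaw,2),"org",org,"plate bottom",f(b).T[0],"right",f(r).T[1],"knob61",f(cast(d,[305,159.5],61)[:,:2]),"nest33",f(cast(d,[256.5,217],33)[:,:2]))
    t=np.load("top0.npz")
    for p,z in(((286.24,248.97),70),((317.25,213.75),61)): print("  top",f(cast(t,p,z)[:,:2]))
E
```

```text
slot widths 15.309779040463082 15.805237187723987
yaw exit 12.508057 bottom edge -77.09259 right edge 12.418815
(305, 160) [     0      0    560    419 209431] [285.18528776 188.56973896]
(215, 222) [     0      0    560    419 209431] [285.18528776 188.56973896]
12.51 org [574.36642534   7.34621051] plate bottom [-121.7 -121.8 -121.7 -121.3 -121.3 -121.1] right [-119.9 -120.  -119.7 -119.9] knob61 [[-29.7  -0.4]] nest33 [[-94.2  49. ]]
  top [[-97.6  90. ]]
  top [[-33.7   1.6]]
12.0 org [574.20195991   7.47410022] plate bottom [-121.8 -121.6 -121.4 -120.7 -120.5 -120.2] right [-120.5 -120.7 -120.5 -120.9] knob61 [[-29.6  -0.8]] nest33 [[-94.5  48. ]]
  top [[-98.3  89. ]]
  top [[-33.6   1.1]]
12.4 org [574.3307887    7.37243302] plate bottom [-121.7 -121.7 -121.6 -121.1 -121.1 -120.9] right [-120.  -120.2 -119.9 -120.1] knob61 [[-29.7  -0.5]] nest33 [[-94.3  48.8]]
  top [[-97.8  89.8]]
  top [[-33.7   1.5]]
```

Request:
step_arm(
  targets=[
    [[0.14, -0.05, -0.4, 0, 0, 0, 1], [0.14, -0.05, -0.4, 0, 0, 0, 1], [0.14, -0.05, -0.4, 0, 0, 0, 1], [0.14, -0.05, -0.4, 0, 0, 0, 1], [0.14, -0.05, -0.4, 0, 0, 0, 1]],
  ],
)

```text
t: 2.65
ee_pos: [542.4, -0.3, 303.8]
orientation: [-3.123, -0.341, 0.001]
ft_force: [-0.5, -0.2, -0.0]
width: 87.6
grasp_force: 0.0
```

Request:
step_arm(
  targets=[
    [[0, 0, -0.3, 0, 0, 0, 1], [0, 0, -0.3, 0, 0, 0, 1], [0, 0, -0.2, 0, 0, 0, 1], [0, 0, 0, 0, 0, 0, 1], [0, 0, 0, 0, 0, 0, 1]],
  ],
)

```text
t: 3.28
ee_pos: [542.6, 0.0, 265.1]
orientation: [3.123, 0.341, 0.001]
ft_force: [0.0, 0.4, 0.8]
width: 88.0
grasp_force: 0.0
```

```bash
python3 - <<'E'
from workcell import readout, get_image
import cv2,numpy as np
from h import *
o=readout.get_obs(); print({k:np.round(v,3) for k,v in o.items()})
d=get_image("wrist"); cv2.imwrite("pics/w2.png",d["pixels"][:,:,::-1]); np.savez("w2.npz",**d)
p=o["ee_pos"]; print("grasp axis px at z61,z52",proj(d,[[p[0],p[1],61],[p[0],p[1],52]]))
E
```

```text
{'t': np.float64(3.275), 'qpos': array([-0.022,  0.509,  1.897,  0.   ,  0.735,  1.331]), 'qvel': array([-0.   , -0.006, -0.001,  0.   ,  0.   , -0.002]), 'joint_torque': array([-4.0000e-03, -5.0302e+01, -1.8480e+01,  2.1000e-02, -5.9000e-02,
       -0.0000e+00]), 'ee_pos': array([5.42588e+02, 1.00000e-03, 2.65088e+02]), 'orientation': array([3.123e+00, 3.410e-01, 1.000e-03]), 'ft_force': array([0.049, 0.426, 0.757]), 'moment': array([ 0.019, -0.011,  0.017]), 'grasp_force': np.float64(0.0), 'width': np.float64(87.962)}
grasp axis px at z61,z52 [[282.39242256 246.54620329]
 [282.42036532 241.17316387]]
```

View pics/w2.png

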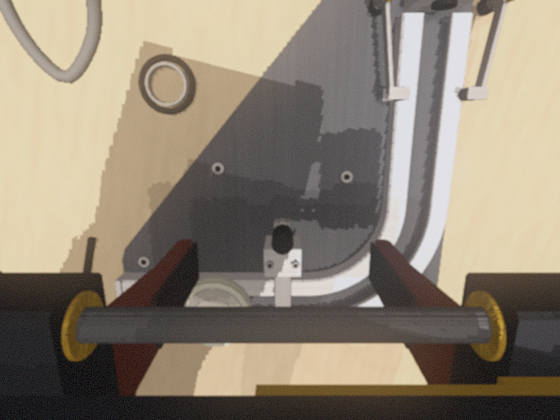

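The wrist view shows the knob at (282,240), against a predicted grasp axis of (282,246). The alignment is good, so I'll descend and grip.

Request:
step_arm(
  targets=[
    [[0, 0, -0.3, 0, 0, 0, 1], [0, 0, -0.3, 0, 0, 0, 1], [0, 0, -0.28, 0, 0, 0, 1], [0, 0, 0, 0, 0, 0, 0.5], [0, 0, 0, 0, 0, 0, 0]],
  ],
)

```text
t: 3.95
ee_pos: [542.5, -0.1, 220.5]
orientation: [-3.123, -0.341, 0.0]
ft_force: [0.1, -0.2, 0.0]
width: 71.3
grasp_force: 0.0
```

Request:
step_arm(
  targets=[
    [[0, 0, 0, 0, 0, 0, 0], [0, 0, 0, 0, 0, 0, 0], [0, 0, 0, 0, 0, 0, 0], [0, 0, 0, 0, 0, 0, 0], [0, 0, 0, 0, 0, 0, 0]],
  ],
)

```text
t: 4.58
ee_pos: [542.4, -0.0, 220.7]
orientation: [-3.123, -0.341, -0.0]
ft_force: [0.3, -0.2, -0.1]
width: 21.2
grasp_force: 0.0
```

Request:
step_arm(
  targets=[
    [[0, 0, 0, 0, 0, 0, 0], [0, 0, 0, 0, 0, 0, 0], [0, 0, 0, 0, 0, 0, 0], [0, 0, 0, 0, 0, 0, 0], [0, 0, 0, 0, 0, 0, 0]],
  ],
)

```text
t: 5.2
ee_pos: [542.3, 0.4, 220.7]
orientation: [-3.122, -0.341, 0.001]
ft_force: [-0.0, 4.9, 1.1]
width: 12.2
grasp_force: 30.0
```

Request:
step_arm(
  targets=[
    [[0.1, 0.022, 0, 0, 0, 0, 0], [0.1, 0.022, 0, 0, 0, 0, 0], [0.1, 0.022, 0, 0, 0, 0, 0], [0.1, 0.022, 0, 0, 0, 0, 0], [0.1, 0.022, 0, 0, 0, 0, 0]],
  ],
)

```text
t: 5.82
ee_pos: [567.1, 5.9, 220.7]
orientation: [-3.122, -0.341, 0.003]
ft_force: [-3.7, 5.2, 3.2]
width: 11.7
grasp_force: 30.0
```

Request:
step_arm(
  targets=[
    [[0.04, 0.009, 0, 0, 0, 0, 0], [0.04, 0.009, 0, 0, 0, 0, 0], [0.04, 0.009, 0, 0, 0, 0, 0], [0, 0, 0, 0, 0, 0, 0], [0, 0, 0, 0, 0, 0, 0]],
  ],
)

```text
t: 6.45
ee_pos: [573.2, 7.3, 220.7]
orientation: [-3.122, -0.341, 0.001]
ft_force: [-1.9, 4.2, 1.7]
width: 12.1
grasp_force: 30.0
```

Request:
step_arm(
  targets=[
    [[0.03, 0.007, 0, 0, 0, 0, 0], [0.03, 0.007, 0, 0, 0, 0, 0], [0, 0, 0, 0, 0, 0, 0], [0.03, 0.007, 0, 0, 0, 0, 0], [0, 0, 0, 0, 0, 0, 0]],
  ],
)

```text
t: 7.08
ee_pos: [576.0, 7.9, 220.6]
orientation: [-3.122, -0.341, 0.01]
ft_force: [-9.8, 1.9, 11.5]
width: 12.1
grasp_force: 30.0
```

Request:
step_arm(
  targets=[
    [[0.02, 0.004, 0, 0, 0, 0, 0], [0.02, 0.004, 0, 0, 0, 0, 0], [0, 0, 0, 0, 0, 0, 0], [0, 0, 0, 0, 0, 0, 0], [0, 0, 0, 0, 0, 0, 0]],
  ],
)

```text
t: 7.7
ee_pos: [576.7, 8.0, 220.6]
orientation: [-3.122, -0.341, 0.016]
ft_force: [-15.3, -0.7, 17.5]
width: 12.1
grasp_force: 30.0
```

Request:
step_arm(
  targets=[
    [[-0.05, -0.01, 0, 0, 0, 0, 0], [0, 0, 0, 0, 0, 0, 1], [0, 0, 0, 0, 0, 0, 1], [0, 0, 0, 0, 0, 0, 1], [0, 0, 0, 0, 0, 0, 1]],
  ],
)

```text
t: 8.32
ee_pos: [577.6, 7.7, 220.6]
orientation: [3.123, 0.341, 0.0]
ft_force: [-0.5, -1.2, 0.2]
width: 48.8
grasp_force: 0.0
```

Request:
step_arm(
  targets=[
    [[0, 0, 0.4, 0, 0, 0, 1], [0, 0, 0.4, 0, 0, 0.9, 1], [0, 0, 0.4, 0, 0, 0.9, 1], [-0.1, 0.05, 0.3, 0, 0, 0.9, 1], [-0.1, 0.05, 0, 0, 0, 0.9, 1]],
  ],
)

```text
t: 8.95
ee_pos: [568.0, 12.8, 298.5]
orientation: [3.054, 0.732, 0.006]
ft_force: [0.3, -0.5, 0.0]
width: 87.8
grasp_force: 0.0
```

Request:
step_arm(
  targets=[
    [[-0.1, 0.06, 0, 0, 0, 0.9, 1], [-0.1, 0.06, 0, 0, 0, 0.9, 1], [-0.1, 0.06, 0, 0, 0, 0.9, 1], [-0.1, 0.06, 0, 0, 0, 0.9, 1], [-0.1, 0.06, 0, 0, 0, 0.9, 1]],
  ],
)

```text
t: 9.57
ee_pos: [542.4, 27.9, 297.1]
orientation: [2.902, 1.202, 0.002]
ft_force: [0.2, 0.1, -0.2]
width: 87.6
grasp_force: 0.0
```

Request:
step_arm(
  targets=[
    [[-0.1, 0.06, 0, 0, 0, 0.9, 1], [-0.1, 0.06, 0, 0, 0, 0.9, 1], [-0.1, 0.06, 0, 0, 0, 0.9, 1], [-0.1, 0.06, 0, 0, 0, 0.9, 1], [-0.1, 0.06, 0, 0, 0, 0.9, 1]],
  ],
)

```text
t: 10.2
ee_pos: [517.4, 42.9, 297.1]
orientation: [2.678, 1.641, 0.002]
ft_force: [-0.7, 0.5, -0.4]
width: 87.7
grasp_force: 0.0
```

Request:
step_arm(
  targets=[
    [[-0.1, 0.06, 0, 0, 0, 0.9, 1], [-0.1, 0.06, 0, 0, 0, 0.9, 1], [-0.1, 0.06, 0, 0, 0, 0.9, 1], [-0.1, 0.06, 0, 0, 0, 0.9, 1], [-0.1, 0.06, 0, 0, 0, 0.9, 1]],
  ],
)

```text
t: 10.82
ee_pos: [492.5, 57.9, 297.0]
orientation: [2.388, 2.039, 0.002]
ft_force: [0.3, 0.3, -0.2]
width: 87.5
grasp_force: 0.0
```

Request:
step_arm(
  targets=[
    [[-0.1, 0.06, 0, 0, 0, 0.9, 1], [-0.1, 0.06, 0, 0, 0, 0.9, 1], [-0.1, 0.06, 0, 0, 0, 0.9, 1], [-0.1, 0.06, 0, 0, 0, 0.9, 1], [-0.1, 0.06, 0, 0, 0, 0.9, 1]],
  ],
)

```text
t: 11.45
ee_pos: [467.5, 72.9, 297.0]
orientation: [2.04, 2.388, 0.002]
ft_force: [-1.1, -0.4, -0.2]
width: 87.9
grasp_force: 0.0
```

```bash
python3 - <<'E'
from workcell import readout, get_image
import cv2,numpy as np
from h import *
from scipy.spatial.transform import Rotation as Ro
o=readout.get_obs(); print({k:np.round(v,3) for k,v in o.items()})
y=Ro.from_rotvec(o["orientation"]).as_matrix()[:,1];print("y ang",np.degrees(np.arctan2(y[1],y[0])))
d=get_image("wrist"); cv2.imwrite("pics/w3.png",d["pixels"][:,:,::-1]); np.savez("w3.npz",**d)
print(proj(d,[[461.5,74.5,70],[461.5,74.5,57],[576,8,61]]))
E
```

```text
{'t': np.float64(11.45), 'qpos': array([ 0.13 ,  0.374,  2.034, -0.   ,  0.732, -0.027]), 'qvel': array([ 0.059, -0.043,  0.075,  0.   , -0.034, -0.437]), 'joint_torque': array([ -0.412, -42.386, -18.835,   0.046,   0.056,   0.586]), 'ee_pos': array([467.455,  72.88 , 296.965]), 'orientation': array([2.040e+00, 2.388e+00, 2.000e-03]), 'ft_force': array([-1.083, -0.448, -0.221]), 'moment': array([ 0.009, -0.111,  0.025]), 'grasp_force': np.float64(0.0), 'width': np.float64(87.884)}
y ang 8.980692350253284
[[272.48671846 227.63662655]
 [273.03265489 221.72156681]
 [415.22906831 333.34060043]]
```

View pics/w3.png

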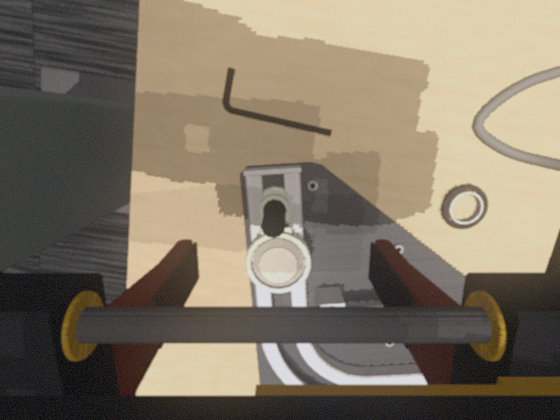

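The handle top is at (273,226), against a predicted (272.5,227.6). I'll finish the turn, descend and grip.

Request:
step_arm(
  targets=[
    [[-0.06, 0.016, -0.3, 0, 0, 0.44, 1], [-0.06, 0.016, -0.3, 0, 0, 0.43, 1], [0, 0, -0.3, 0, 0, 0, 1], [0, 0, -0.3, 0, 0, 0, 1], [0, 0, -0.28, 0, 0, 0, 1]],
  ],
)

```text
t: 12.12
ee_pos: [461.6, 74.3, 220.9]
orientation: [1.971, 2.447, 0.0]
ft_force: [0.1, 0.0, -0.2]
width: 87.6
grasp_force: 0.0
```

Request:
step_arm(
  targets=[
    [[0, 0, 0, 0, 0, 0, 0.3], [0, 0, 0, 0, 0, 0, 0.3], [0, 0, 0, 0, 0, 0, 0.3], [0, 0, 0, 0, 0, 0, 0.3], [0, 0, 0, 0, 0, 0, 0.3]],
  ],
)

```text
t: 12.75
ee_pos: [461.5, 74.4, 221.9]
orientation: [1.97, 2.447, 0.001]
ft_force: [-0.5, 0.7, -0.5]
width: 41.4
grasp_force: 0.0
```

Request:
step_arm(
  targets=[
    [[0, 0, 0, 0, 0, 0, 0], [0, 0, 0, 0, 0, 0, 0], [0, 0, 0, 0, 0, 0, 0], [0, 0, 0, 0, 0, 0, 0], [0, 0, 0, 0, 0, 0, 0]],
  ],
)

```text
t: 13.38
ee_pos: [461.4, 74.4, 221.7]
orientation: [-1.97, -2.447, 0.0]
ft_force: [0.2, -0.4, -0.2]
width: 15.2
grasp_force: 30.0
```

```bash
python3 - <<'E'
from workcell import readout
import numpy as np
from scipy.spatial.transform import Rotation as Ro
o=readout.get_obs(); print({k:np.round(v,2) for k,v in o.items()})
y=Ro.from_rotvec(o["orientation"]).as_matrix()[:,1];print("y ang",np.degrees(np.arctan2(y[1],y[0])))
E
```

```text
{'t': np.float64(13.38), 'qpos': array([ 0.13,  0.52,  2.07,  0.  ,  0.55, -0.08]), 'qvel': array([ 0.,  0., -0., -0.,  0., -0.]), 'joint_torque': array([ 1.000e-02, -4.549e+01, -1.318e+01,  5.000e-02, -1.000e-02,
        1.000e-02]), 'ee_pos': array([461.4 ,  74.36, 221.67]), 'orientation': array([-1.97, -2.45,  0.  ]), 'ft_force': array([ 0.21, -0.37, -0.16]), 'moment': array([-0.01, -0.1 , -0.01]), 'grasp_force': np.float64(30.0), 'width': np.float64(15.16)}
y ang 12.342004899171712
```

```bash
cat > plan.py <<'E'
import numpy as np
from scipy.optimize import brentq
Y=np.radians(12.4);R=np.array([[np.cos(Y),-np.sin(Y)],[np.sin(Y),np.cos(Y)]])
ORG=np.array([573.5,7.4]);L=75*np.pi/2
def pt(s): # s=0 at track(-95,-18)
    if s<0:return np.array([-95,-18-s])
    if s<L:a=s/75;return np.array([-20-75*np.cos(a),-18-75*np.sin(a)])
    return np.array([-20+s-L,-93.])
def pose(s):
    h=pt(s);n=pt(brentq(lambda q:np.linalg.norm(pt(q)-h)-42,s+30,s+50));f=n-h
    return h,np.degrees(np.arctan2(f[1],f[0]))+90
def rows(S,org=ORG,a0=None):
    h,a=pose(S[0]);c=org+R@h;ca=a;out=[]
    for s in S[1:]:
        h,a=pose(s);w=org+R@h;d=np.round((w-c)/50,2);t=round((a-ca)/4,2);c=c+d*50;ca+=t*4
        out.append((float(d[0]),float(d[1]),float(t)));
    return out
E
python3 - <<'E'
from plan import *
S=list(np.linspace(-107.6,-43,11))+list(np.arange(-38.5,L+3,4.5))
for i,(s,r) in enumerate(zip(S[1:],rows(S))):
    h,a=pose(s); print(i,round(float(s),1),r,np.round(ORG+R@h,1),round(float(a),1))
E
```

```text
0 -101.1 (0.03, -0.13, 0.0) [462.9  68.2] 0.0
1 -94.7 (0.03, -0.12, 0.0) [464.3  61.9] 0.0
2 -88.2 (0.02, -0.13, 0.0) [465.6  55.6] 0.0
3 -81.8 (0.03, -0.12, 0.0) [467.   49.3] 0.0
4 -75.3 (0.03, -0.13, 0.0) [468.4  43. ] 0.0
5 -68.8 (0.03, -0.13, 0.0) [469.8  36.7] 0.0
6 -62.4 (0.02, -0.12, 0.0) [471.2  30.3] 0.0
7 -55.9 (0.03, -0.13, 0.0) [472.6  24. ] 0.0
8 -49.5 (0.03, -0.13, 0.0) [474.   17.7] 0.0
9 -43.0 (0.03, -0.12, 0.0) [475.3  11.4] 0.0
10 -38.5 (0.02, -0.09, 0.03) [476.3   7. ] 0.1
11 -34.0 (0.02, -0.09, 0.12) [477.3   2.6] 0.6
12 -29.5 (0.02, -0.09, 0.21) [478.2  -1.8] 1.4
13 -25.0 (0.01, -0.08, 0.3) [479.2  -6.2] 2.6
14 -20.5 (0.02, -0.09, 0.4) [480.2 -10.6] 4.3
15 -16.0 (0.02, -0.09, 0.5) [481.1 -15. ] 6.2
16 -11.5 (0.02, -0.09, 0.59) [482.1 -19.3] 8.6
17 -7.0 (0.02, -0.09, 0.68) [483.1 -23.7] 11.3
18 -2.5 (0.02, -0.08, 0.77) [484.  -28.1] 14.4
19 2.0 (0.02, -0.09, 0.85) [485.  -32.5] 17.8
20 6.5 (0.03, -0.09, 0.86) [486.3 -36.9] 21.2
21 11.0 (0.02, -0.08, 0.86) [487.7 -41.1] 24.7
22 15.5 (0.04, -0.09, 0.86) [489.4 -45.3] 28.1
23 20.0 (0.04, -0.08, 0.85) [491.4 -49.3] 3
[... 331 characters left out ...]
6
31 56.0 (0.07, -0.05, 0.86) [515. -76.] 59.0
32 60.5 (0.08, -0.05, 0.86) [518.8 -78.5] 62.5
33 65.0 (0.07, -0.04, 0.86) [522.7 -80.7] 65.9
34 69.5 (0.08, -0.04, 0.86) [526.7 -82.7] 69.4
35 74.0 (0.09, -0.04, 0.86) [530.9 -84.5] 72.8
36 78.5 (0.08, -0.03, 0.83) [535.1 -86. ] 76.1
37 83.0 (0.09, -0.02, 0.75) [539.4 -87.2] 79.1
38 87.5 (0.09, -0.02, 0.65) [543.8 -88.2] 81.7
39 92.0 (0.09, -0.02, 0.57) [548.3 -88.9] 84.0
40 96.5 (0.09, -0.01, 0.47) [552.8 -89.3] 85.9
41 101.0 (0.09, 0.0, 0.39) [557.3 -89.5] 87.4
42 105.5 (0.09, 0.0, 0.3) [561.8 -89.4] 88.6
43 110.0 (0.09, 0.01, 0.2) [566.2 -89. ] 89.4
44 114.5 (0.08, 0.01, 0.12) [570.7 -88.4] 89.9
45 119.0 (0.09, 0.02, 0.02) [575.1 -87.5] 90.0
```

Request:
step_arm(
  targets=[
    [[0.03, -0.13, 0, 0, 0, 0, 0], [0.03, -0.12, 0, 0, 0, 0, 0], [0.02, -0.13, 0, 0, 0, 0, 0], [0.03, -0.12, 0, 0, 0, 0, 0], [0.03, -0.13, 0, 0, 0, 0, 0]],
  ],
)

```text
t: 14.0
ee_pos: [468.5, 42.3, 221.7]
orientation: [-1.97, -2.447, 0.0]
ft_force: [-0.7, 1.3, 1.9]
width: 15.1
grasp_force: 30.0
```

Resistance is low.

Request:
step_arm(
  targets=[
    [[0.03, -0.13, 0, 0, 0, 0, 0], [0.02, -0.12, 0, 0, 0, 0, 0], [0.03, -0.13, 0, 0, 0, 0, 0], [0.03, -0.13, 0, 0, 0, 0, 0], [0.03, -0.12, 0, 0, 0, 0, 0]],
  ],
)

```text
t: 14.62
ee_pos: [475.5, 10.9, 221.7]
orientation: [-1.97, -2.447, 0.0]
ft_force: [0.5, 2.6, 1.6]
width: 15.2
grasp_force: 30.0
```

Request:
step_arm(
  targets=[
    [[0.02, -0.09, 0, 0, 0, 0.03, 0], [0.02, -0.09, 0, 0, 0, 0.12, 0], [0.02, -0.09, 0, 0, 0, 0.21, 0], [0.01, -0.08, 0, 0, 0, 0.3, 0], [0.02, -0.09, 0, 0, 0, 0.4, 0]],
  ],
)

```text
t: 15.25
ee_pos: [479.9, -10.9, 221.7]
orientation: [-1.875, -2.52, 0.0]
ft_force: [-1.1, 1.8, 1.3]
width: 15.1
grasp_force: 30.0
```

Request:
step_arm(
  targets=[
    [[0.02, -0.09, 0, 0, 0, 0.5, 0], [0.02, -0.09, 0, 0, 0, 0.59, 0], [0.02, -0.09, 0, 0, 0, 0.68, 0], [0.02, -0.08, 0, 0, 0, 0.77, 0], [0.02, -0.09, 0, 0, 0, 0.85, 0]],
  ],
)

```text
t: 15.88
ee_pos: [484.8, -32.9, 221.7]
orientation: [-1.563, -2.725, 0.0]
ft_force: [-1.3, 1.0, 2.7]
width: 15.6
grasp_force: 30.0
```

Request:
step_arm(
  targets=[
    [[0.03, -0.09, 0, 0, 0, 0.86, 0], [0.02, -0.08, 0, 0, 0, 0.86, 0], [0.04, -0.09, 0, 0, 0, 0.86, 0], [0.04, -0.08, 0, 0, 0, 0.85, 0], [0.04, -0.07, 0, 0, 0, 0.86, 0]],
  ],
)

```text
t: 16.5
ee_pos: [493.2, -53.4, 221.6]
orientation: [-1.139, -2.927, 0.0]
ft_force: [-0.9, 0.9, 1.4]
width: 15.2
grasp_force: 30.0
```

Request:
step_arm(
  targets=[
    [[0.05, -0.08, 0, 0, 0, 0.86, 0], [0.05, -0.07, 0, 0, 0, 0.86, 0], [0.06, -0.07, 0, 0, 0, 0.86, 0], [0.06, -0.07, 0, 0, 0, 0.86, 0], [0.07, -0.06, 0, 0, 0, 0.86, 0]],
  ],
)

```text
t: 17.12
ee_pos: [507.6, -71.0, 221.6]
orientation: [-0.688, -3.064, 0.0]
ft_force: [-1.1, 0.7, 2.9]
width: 15.4
grasp_force: 30.0
```

Request:
step_arm(
  targets=[
    [[0.07, -0.06, 0, 0, 0, 0.86, 0], [0.07, -0.05, 0, 0, 0, 0.86, 0], [0.08, -0.05, 0, 0, 0, 0.86, 0], [0.07, -0.04, 0, 0, 0, 0.86, 0], [0.08, -0.04, 0, 0, 0, 0.86, 0]],
  ],
)

```text
t: 17.75
ee_pos: [526.2, -83.0, 221.6]
orientation: [-0.222, -3.133, 0.0]
ft_force: [-1.8, 0.3, 3.6]
width: 15.1
grasp_force: 30.0
```

Request:
step_arm(
  targets=[
    [[0.09, -0.04, 0, 0, 0, 0.86, 0], [0.08, -0.03, 0, 0, 0, 0.83, 0], [0.09, -0.02, 0, 0, 0, 0.75, 0], [0.09, -0.02, 0, 0, 0, 0.65, 0], [0.09, -0.02, 0, 0, 0, 0.57, 0]],
  ],
)

```text
t: 18.38
ee_pos: [548.2, -89.5, 221.6]
orientation: [0.178, -3.135, 0.0]
ft_force: [-2.8, 0.4, 3.8]
width: 15.4
grasp_force: 30.0
```

Request:
step_arm(
  targets=[
    [[0.09, -0.01, 0, 0, 0, 0.47, 0], [0.09, 0, 0, 0, 0, 0.39, 0], [0.09, 0, 0, 0, 0, 0.3, 0], [0.09, 0.01, 0, 0, 0, 0.2, 0], [0.08, 0.01, 0, 0, 0, 0.12, 0]],
  ],
)

```text
t: 19.0
ee_pos: [570.7, -88.6, 221.7]
orientation: [-0.336, 3.123, -0.0]
ft_force: [-1.8, 0.2, 1.9]
width: 15.2
grasp_force: 30.0
```

```bash
python3 - <<'E'
from workcell import readout
import numpy as np
from scipy.spatial.transform import Rotation as Ro
from plan import *
o=readout.get_obs(); print({k:np.round(v,2) for k,v in o.items() if k in("t","qpos","ee_pos","ft_force","moment")})
y=Ro.from_rotvec(o["orientation"]).as_matrix()[:,1];print("y ang",np.degrees(np.arctan2(y[1],y[0])), "track",(o["ee_pos"][:2]-ORG)@R,"home TCP",ORG+R@[33,-93])
E
```

```text
{'t': np.float64(19.0), 'qpos': array([-0.17,  0.62,  1.83, -0.  ,  0.7 , -1.96]), 'ee_pos': array([570.74, -88.58, 221.66]), 'ft_force': array([-1.82,  0.23,  1.85]), 'moment': array([0.06, 0.18, 0.04])}
y ang 102.29540005518949 track [-23.308293   -93.14285358] home TCP [625.70057061 -76.34425609]
```

Request:
step_arm(
  targets=[
    [[0.09, 0.02, 0, 0, 0, 0.03, 0], [0.09, 0.02, 0, 0, 0, 0, 0], [0.09, 0.02, 0, 0, 0, 0, 0], [0.09, 0.02, 0, 0, 0, 0, 0], [0.09, 0.02, 0, 0, 0, 0, 0]],
  ],
)

```text
t: 19.62
ee_pos: [589.6, -83.9, 221.4]
orientation: [0.339, -3.111, -0.002]
ft_force: [-23.1, -7.3, 22.3]
width: 15.4
grasp_force: 30.0
```

Request:
step_arm(
  targets=[
    [[0.08, 0.017, 0, 0, 0, 0, 0], [0.08, 0.018, 0, 0, 0, 0, 0], [0.08, 0.017, 0, 0, 0, 0, 0], [0.08, 0.018, 0, 0, 0, 0, 0], [0.08, 0.017, 0, 0, 0, 0, 0]],
  ],
)

```text
t: 20.25
ee_pos: [612.9, -79.2, 221.7]
orientation: [0.338, -3.123, -0.0]
ft_force: [0.9, 0.5, 0.1]
width: 15.4
grasp_force: 30.0
```

Request:
step_arm(
  targets=[
    [[0.06, 0.013, 0, 0, 0, 0, 0], [0.06, 0.013, 0, 0, 0, 0, 0], [0.05, 0.011, 0, 0, 0, 0, 0], [0.04, 0.009, 0, 0, 0, 0, 0], [0.02, 0.004, 0, 0, 0, 0, 0]],
  ],
)

```text
t: 20.88
ee_pos: [624.8, -76.7, 221.7]
orientation: [-0.339, 3.122, -0.0]
ft_force: [2.8, 0.9, -1.1]
width: 15.4
grasp_force: 30.0
```

Request:
step_arm(
  targets=[
    [[0.03, 0.006, 0, 0, 0, 0, 0], [0, 0, 0, 0, 0, 0, 0], [0.03, 0.006, 0, 0, 0, 0, 0], [0, 0, 0, 0, 0, 0, 0], [0, 0, 0, 0, 0, 0, 0]],
  ],
)

```text
t: 21.5
ee_pos: [626.8, -76.2, 221.6]
orientation: [0.339, -3.122, -0.001]
ft_force: [-2.9, 1.4, 3.9]
width: 15.5
grasp_force: 30.0
```

Request:
step_arm(
  targets=[
    [[0.02, 0.004, 0, 0, 0, 0, 0], [0, 0, 0, 0, 0, 0, 0], [0.02, 0.004, 0, 0, 0, 0, 0], [0, 0, 0, 0, 0, 0, 0], [0, 0, 0, 0, 0, 0, 0]],
  ],
)

```text
t: 22.12
ee_pos: [627.7, -76.1, 221.5]
orientation: [0.338, -3.118, -0.001]
ft_force: [-9.6, -0.9, 10.0]
width: 15.2
grasp_force: 30.0
```

The stop is felt at about 10 N. I'll ease off, open, lift and look.

Request:
step_arm(
  targets=[
    [[-0.03, -0.006, 0, 0, 0, 0, 0], [0, 0, 0, 0, 0, 0, 0.6], [0, 0, 0, 0, 0, 0, 0.6], [0, 0, 0, 0, 0, 0, 0.6], [0, 0, 0, 0, 0, 0, 0.6]],
  ],
)

```text
t: 22.75
ee_pos: [628.0, -76.1, 221.6]
orientation: [-0.339, 3.123, -0.0]
ft_force: [0.8, 0.0, 0.0]
width: 50.9
grasp_force: 0.0
```

Request:
step_arm(
  targets=[
    [[0, 0, 0.2, 0, 0, 0, 0.6], [0, 0, 0.4, 0, 0, 0, 0.6], [0, 0, 0.6, 0, 0, 0, 0.6], [0, 0, 0.6, 0, 0, 0, 0.6], [0, 0, 0.6, 0, 0, 0, 0.6]],
  ],
)

```text
t: 23.38
ee_pos: [627.9, -76.1, 344.4]
orientation: [-0.339, 3.122, -0.001]
ft_force: [-0.6, 0.4, -0.2]
width: 52.7
grasp_force: 0.0
```

Request:
step_arm(
  targets=[
    [[-0.6, -0.8, 0.3, 0, 0, 0, 0.6], [-0.8, -1, 0, 0, 0, 0, 0.6], [-0.8, -1, 0, 0, 0, 0, 0.6], [-0.8, -1, 0, 0, 0, 0, 0.6], [-0.4, -0.6, 0, 0, 0, 0, 0.6]],
  ],
)

```text
t: 24.0
ee_pos: [458.9, -294.2, 358.5]
orientation: [-0.336, 3.122, -0.002]
ft_force: [0.4, 0.2, 1.0]
width: 52.9
grasp_force: 0.0
```

```bash
python3 - <<'E'
from workcell import readout, get_image
import cv2,numpy as np
from h import *
from plan import *
o=readout.get_obs(); print(o["t"],o["ee_pos"],o["ft_force"])
d=get_image("top");s=get_image("scene")
a=cv2.resize(d["pixels"][130:275,255:385,::-1],None,fx=4,fy=4,interpolation=cv2.INTER_CUBIC)
b=cv2.resize(s["pixels"][155:300,250:350,::-1],None,fx=4,fy=4,interpolation=cv2.INTER_CUBIC)
cv2.imwrite("pics/end.png",np.hstack([a,b[:580]])[:580,:800])
for n,p,z in(("handle",(33,-93),70),("nest",(75,-93),33),("knob",(2,0),61)):
    print(n,(proj(d,[*(ORG+R@p),z])-[255,130])*4)
E
```

```text
24.0 [ 458.8799301  -294.24926157  358.45908399] [0.41138356 0.18266798 0.98801094]
handle [[381.27808053 188.74456898]]
nest [[355.24117751 136.39606206]]
knob [[237.37812179 276.91210003]]
```

View pics/end.png

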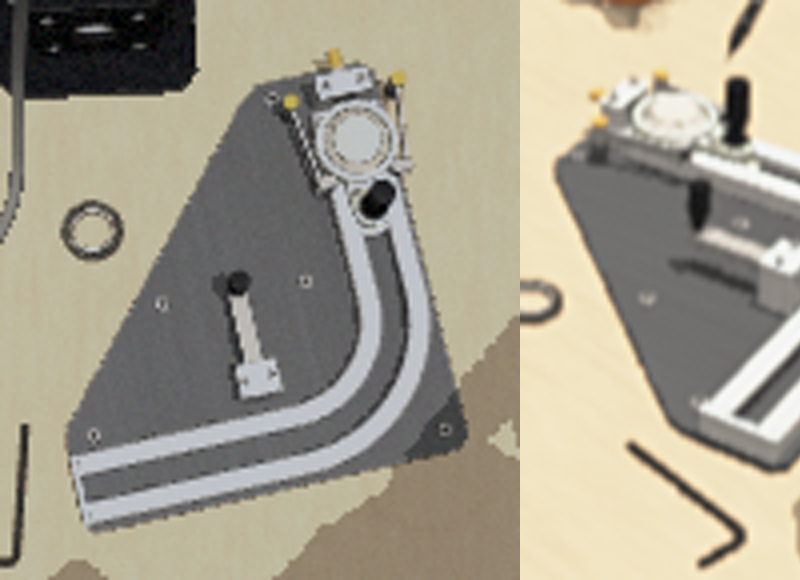

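The nest is at (356,138), against a predicted home position of (355,136). The rollers are closed behind it, the flange is in its nest, and the knob is at (238,283) with the bolt drawn back. Handing in.

```bash
python3 -c "
from workcell import ctrl
print(ctrl.close_job())"
```

```text
the job is handed in; nothing more can be done
None
```

The job is handed in at about 24 s: the bolt is fully back, the carrier is home against the stop with the catch shut behind it, and the flange is still in its nest. The highest wrist force I read was about 33 N, as the nest went through the catch.

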